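# Start the screw cap of a sample pot without crossing its thread

### The arm

A 7-joint arm with a two-finger parallel gripper is mounted at the origin on the work surface. World frame = base frame: x ahead of the robot, y to its left, z up, the work surface at z = 0. Lengths are in m, angles in degrees, forces in N, time in s.
With the tool pointing down it reaches from about 0.425 to 0.925 m from the base axis. Payload 6.8 kg.
Tool frame: the origin (TCP) lies midway between the tips of the shut fingers; the grasp point (between the pads) lies arm.pinch_z behind it (arm.pinch_z is the distance from the TCP to the grasp point, in m); z points along the fingers, y is the line along which they close (so a half turn about z gives the same grasp; the last joint's range is limited). The gripper opens to 88 mm and grips with 3 to 60 N. Pads are 20 mm wide; open, the fingers measure 115 mm over their backs; the gripper's body (75 mm by 178 mm) begins 61 mm behind the grasp point.
Start: joints at [58.321, 27.33, 1.283, 89.118, -0.659, 63.558, -4.761], TCP at [0.29, -0.609, 0.223] pointing down, gripper open.
Joint ranges: [-169.35, 169.35], [-19.33, 120.38], [-80.79, 83.38], [13.8, 139.57], [-78.32, 258.32], [9.67, 109.79], [-169.56, 169.56]. Speed limits (degrees/s): [136.94, 136.94, 180, 180, 180, 180, 180].

### API

Orientations are given as [roll, pitch, yaw] about the fixed x, y, z axes, in that order (R = Rz(yaw) Ry(pitch) Rx(roll)).
In Python, from plant import arm, eyes, telemetry gives the robot as it stands (arm), with the cameras (eyes) and the readings (telemetry).
- The arm moves only by the shell command python3 jog.py 'ROWS' [FORCE]. ROWS is a JSON list of rows, 1 to 20 of them, each of 7 numbers: the opening from 0.0 (shut) to 1.0 (fully open), then dx, dy, dz in m, then a rotation vector rx, ry, rz in degrees; each row shifts and turns the commanded pose from where the row before left it, along the tool's axes as they then stand; what a row does not reach is not made up. A row lasts 1/8 s, in which the tool goes at most 0.0625 m and 10.7 degrees, less where a joint would pass 70% of its speed; a pose out of reach is approached as far as the arm can. The fingers move at their own pace and stop on an object; FORCE is the grip in N (left out, the last holds). Time passes only in rows, so rows that do not move let the fingers close. It prints the time, the measured TCP pose, the force, the opening and the grip force at its end. Input that does not fit is refused with a message, and nothing moves.
- telemetry.read_state(): the state, without advancing time (a new reading comes with each control period).
- eyes.capture(name): name is "scene" or "top"; returns a dict with "frame" (400x640x3 uint8, blue, green, red), "vfov" (degrees; the focal length in pixels is half the picture's height over the tangent of half this angle, whatever the lens; pixels are square), "cx", "cy" (the principal point, pixels), "k1" (the pictures are not rectified: a ray, as slopes to the right and down, at radius r is drawn at 1 + k1 r^2 times it, then the intrinsics apply), "view" (4x4, takes a point from world to camera coordinates). Camera axes: x right, y up, looking along -z (the intrinsics and any distortion apply to the point x, -y, -z); pixel columns grow to the right and rows downward; lengths in m; the calibration is good to about 2 mm. A picture is of the moment at which its call begins. There is no depth.
- arm.sign_off(): hands the job in; it is judged then, once.
The state is a dict: "t": time; "joint_pos": joint angles; "dq": joint speeds; "effort": joint torques, N m; "ee_pos": TCP position; "tcp_rot": TCP orientation; "contact_force": force on the tool from outside, world axes, zero at the start; "torque": the same for the moment, N m; "gripper_width": opening from 0.0 (shut) to 1.0 (fully open); "finger_force": force on a finger pad.
Only numpy, scipy, OpenCV 4.12 (cv2) and the standard library are available. Lean on these libraries where they do the work, as an engineer would, in place of code of your own. Each camera call takes 0.05 s, during which the arm holds its last target. There are 200 camera calls.

### The job

The yellow cap lies loose on its sample pot in the rack. Start its thread without crossing it: with a light push turn the cap backward (anticlockwise) until you feel it drop, then turn it forward (clockwise) one full turn from there, without forcing it. Do not tighten it further, as the sample has still to be checked: finish holding the cap there in the gripper, and leave everything else where it is.

Things in the scene. Friction and masses are not known exactly. Their poses are not given: they have to be found in the camera images.
- cap: Yellow ribbed screw cap, 57 mm across, 27 mm high, about 30 g, two lugs inside. It lies loose and level on the pot's mouth, 10 to 16 mm higher than the white caps beside it. Origin: centre of its open lower edge, 58.5 to 62 mm above the pot's origin at the start; z up. It stays where it has been turned to, and may be let go and taken again while turning.
- cap_top (a point): Centre of the yellow cap's flat top, 27 mm above its lower edge. Under a light downward push (3 to 10 N), turning backward (anticlockwise from above) makes the cap climb with the thread, for less than half a turn and 4 mm, until it drops some 4 mm within a few hundredths of a turn: its lugs have fallen off the starts of the thread.
- pot: Frosted sample pot under the yellow cap, 53 mm across, held fast in its seat on the rack: it neither turns nor lifts. Origin: centre of its underside, 16 mm above the table; z up. Where on it the thread starts cannot be seen. The cap's lower edge is 57.5 to 59 mm above this origin just after the drop, 49 to 50 mm one forward turn later, and 46.5 mm if screwed fully home (not wanted).
- pot_rim (a point): Centre of the rim of that pot, under the cap, 71 mm above its origin. The neck, 39 mm across, has a coarse right-hand thread: two starts half a turn apart, 9 mm per full turn, clockwise from above screws the cap down.
- rack: White stepped rack, 420 mm wide (y), fixed. Origin: underside, middle of its front ledge; x towards its back. The ledge, 105 mm deep, 16 mm high, has three pot seats 120 mm apart at x = 0. Behind it steps rise to 45 mm (from x = 52 mm), 70 mm (97 mm) and 105 mm (142 mm), with tubes up to 72, 131 and 205 mm high. The micro tubes nearest the pots stand 78 mm behind their row.
- closed_pot_1: Closed sample pot with a white cap, 57 mm across, 74 mm high, standing in a seat of the rack. Origin: centre of its underside. To be left alone.
- closed_pot_2: Closed sample pot with a white cap, 57 mm across, 74 mm high, standing in a seat of the rack. Origin: centre of its underside. To be left alone.
- stapler: Blue stapler, 150 by 34 by 53 mm, on the table. Origin: centre of its underside. To be left alone.
- marker: White marker pen with black cap, 144 mm long, 15 mm thick, lying. Origin: its underside. To be left alone.
- petri_dish: Closed round dish, 92 mm across, 16 mm high. Origin: centre of its underside. To be left alone.
- slide_box: Small box of glass slides, white with blue lid, 83 by 33 by 28 mm. Origin: centre of its underside. To be left alone.
- timer: White upright timer with red buttons, 22 by 66 by 62 mm. Origin: centre of its underside. To be left alone.

How it is judged:
By the outcome, as a careful person would: the job done as asked, in the order asked, and still so for the second after the job is handed in, while the arm keeps its last pose, push and grip.
It also fails if it takes over 67 s, if anything falls off the work surface, if the arm or the gripper's body presses on something with over 40 N, if the wrist force passes 120 N, or if a joint passes its speed limit or range.

## Working session

There is one attempt and no reset: what is moved stays moved. The work goes in short steps, Python scripts to look and compute and a shell command to move; the robot and the scene stay as the last step left them, time stands still between calls to the robot, and variables do not carry over. Pictures are saved under pics/ and viewed, at most 10 in all, crops included, and the job is handed in when it is done.

```bash
ls; mkdir -p pics
cat > h.py <<'E'
import numpy as np, cv2
from plant import arm, eyes, telemetry
def K(c):
    f=200/np.tan(np.radians(c["vfov"])/2); return np.array([[f,0,c["cx"]],[0,f,c["cy"]],[0,0,1]]),np.array([c["k1"],0,0,0.])
def ray(c,u,v):
    k,d=K(c); x,y=cv2.undistortPoints(np.array([[[u,v]]],float),k,d).ravel()
    V=np.array(c["view"]).reshape(4,4); R=V[:3,:3]; o=-R.T@V[:3,3]; r=R.T@np.array([x,-y,-1]); return o,r/np.linalg.norm(r)
def proj(c,P):
    k,d=K(c); V=np.array(c["view"]).reshape(4,4); p=(V[:3,:3]@np.array(P,float).reshape(-1,3).T).T+V[:3,3]; p*=[1,-1,-1]
    return cv2.projectPoints(p,np.zeros(3),np.zeros(3),k,d)[0].reshape(-1,2)
def tri(obs):
    A=0;b=0
    for o,r in obs:
        M=np.eye(3)-np.outer(r,r);A=A+M;b=b+M@o
    return np.linalg.solve(A,b)
E
python3 - <<'E'
from h import *
import pickle
for n in("scene","top"):
    c=eyes.capture(n);cv2.imwrite(f"pics/{n}0.png",c["frame"]);pickle.dump(c,open(n+"0.pkl","wb"));print(n,c["vfov"],c["k1"],np.round(c["view"],3).tolist())
print(arm.pinch_z,telemetry.read_state())
E
```

```text
jog.py
pics
plant.py
scene 46.94296839292008 -0.033165775666656405 [[-0.716, 0.699, -0.003, 0.319], [-0.473, -0.481, 0.738, 0.126], [0.514, 0.529, 0.675, -1.596], [0.0, 0.0, 0.0, 1.0]]
top 47.38752415952204 -0.06584752816398176 [[-0.015, -1.0, 0.004, -0.004], [0.998, -0.015, 0.053, -0.449], [-0.053, 0.005, 0.999, -1.322], [0.0, 0.0, 0.0, 1.0]]
0.0187 {'t': 0.1, 'joint_pos': array([58.31859823, 27.37082625,  1.2795375 , 89.16849714, -0.65762009,
       63.55776513, -4.7601125 ]), 'dq': array([-0.04280526, -0.07738249,  0.0376966 , -0.0836267 , -0.08163533,
        0.04439862, -0.07738985]), 'effort': array([ 4.01524507e-03, -5.84088242e+01,  1.53965190e+00, -2.73313987e+01,
       -5.42903098e-02,  1.30213180e-02,  5.31983733e-05]), 'ee_pos': array([ 0.29023787, -0.60885166,  0.22181205]), 'tcp_rot': array([-1.79910551e+02,  7.31354088e-03,  2.54911950e+01]), 'contact_force': array([-0.12579287,  0.43507377,  0.3445815 ]), 'torque': array([ 0.00751701, -0.00243426,  0.01425329]), 'finger_force': 0.0, 'gripper_width': 1.0002283229441846}
```

View pics/scene0.png

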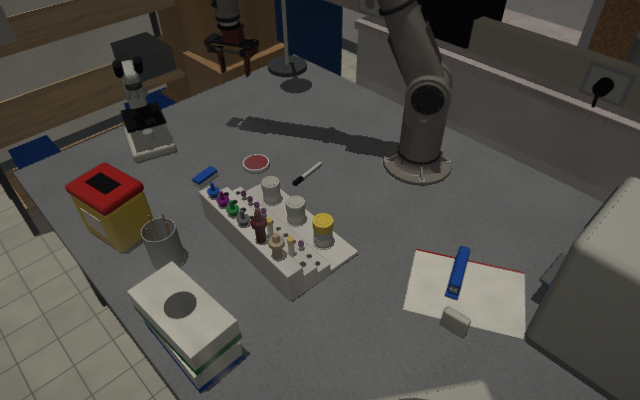

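View pics/top0.png

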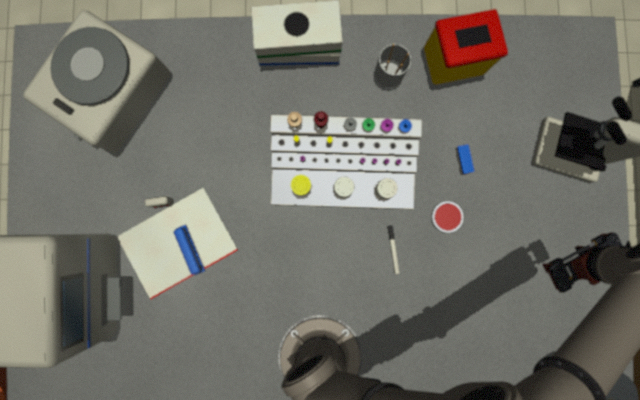

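The scene view shows the yellow cap at about (323,221) on the rack's near end. The top view shows it at (301,186), with the white caps at (344,187) and (386,188). I'll enlarge both.

Run:
```python
from h import *
import pickle
ims=[]
for n,(u,v) in(("scene",(323,225)),("top",(303,186))):
    c=pickle.load(open(n+"0.pkl","rb"));f=c["frame"]
    ims.append(cv2.resize(f[v-25:v+25,u-25:u+25],(400,400),interpolation=cv2.INTER_CUBIC))
    h=cv2.cvtColor(f,cv2.COLOR_BGR2HSV);m=cv2.inRange(h,(20,110,90),(35,255,255))
    N,l,s,ce=cv2.connectedComponentsWithStats(m)
    for i in range(1,N):
        if s[i][4]>100 and abs(ce[i]-[u,v]).max()<15: print(n,s[i],ce[i])
cv2.imwrite("pics/crop.png",np.hstack(ims))
```

```text
scene [313 213  21  16 266] [322.54887218 220.2556391 ]
top [291 175  20  21 324] [300.50617284 184.88271605]
```

View pics/crop.png

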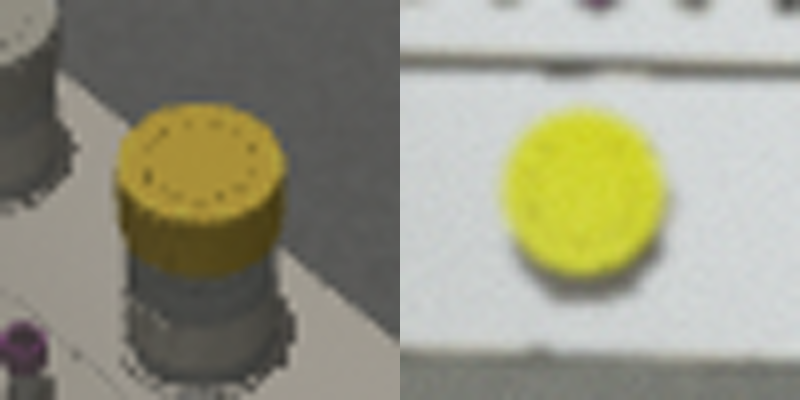

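The cap's top centre is at crop (202,162), which is scene pixel (322.75,219.75). In the top view it is at crop (585,192), which is (300.6,184.5).

```bash
python3 - <<'E'
from h import *
import pickle
s,t=[pickle.load(open(n+"0.pkl","rb")) for n in("scene","top")]
a,b=ray(s,322.75,219.75),ray(t,300.6,184.5)
P=tri([a,b]);print("tri",P,proj(s,P),proj(t,P))
for z in (.1015,.103,.105):
  print([ (o+r*(z-o[2])/r[2]).round(4) for o,r in (a,b)])
for u,v in((344,187),(386.5,188)):
  o,r=ray(t,u,v);print((o+r*(.09-o[2])/r[2]).round(4))
E
python3 jog.py '[[1,0,0,-0.0625,0,0,0]]'
```

```text
tri [0.49645019 0.04568603 0.10401778] [[322.62856599 219.74451378]] [[300.51470045 184.58500414]]
[array([0.4945, 0.0441, 0.1015]), array([0.4969, 0.0456, 0.1015])]
[array([0.4955, 0.0452, 0.103 ]), array([0.4968, 0.0455, 0.103 ])]
[array([0.4969, 0.0466, 0.105 ]), array([0.4966, 0.0454, 0.105 ])]
[ 0.4893 -0.0737  0.09  ]
[ 0.4849 -0.1913  0.09  ]
t: 0.22
ee_pos: [0.289, -0.6063, 0.2798]
tcp_rot: [-179.3, 0.1, 25.5]
contact_force: [0.2, -1.1, -0.2]
gripper_width: 0.999
finger_force: 0.0
```

```bash
python3 jog.py '[[1,0.0334,-0.0356,0.003,0,0,0],[1,0.0334,-0.0356,0.003,0,0,0],[1,0.0334,-0.0356,0.003,0,0,0],[1,0.0334,-0.0356,0.003,0,0,0],[1,0.0334,-0.0356,0.003,0,0,0],[1,0.0334,-0.0356,0.003,0,0,0],[1,0.0334,-0.0356,0.003,0,0,0],[1,0.0334,-0.0356,0.003,0,0,0],[1,0.0334,-0.0356,0.003,0,0,0],[1,0.0334,-0.0356,0.003,0,0,0],[1,0.0334,-0.0356,0.003,0,0,0],[1,0.0334,-0.0356,0.003,0,0,0],[1,0.0334,-0.0356,0.003,0,0,0],[1,0.0334,-0.0356,0.003,0,0,0],[1,0,0,0,0,0,0]]'; python3 -c "
from h import *
print(telemetry.read_state()['joint_pos'])"
```

```text
t: 2.1
ee_pos: [0.4982, 0.0459, 0.2428]
tcp_rot: [-179.9, -0.0, 25.9]
contact_force: [-0.2, -0.3, -1.5]
gripper_width: 0.999
finger_force: 0.0
[ 10.06147153  11.48409035 -25.42519915 109.8127379    5.54719083
  59.90797253 -81.83295985]
```

```bash
python3 jog.py '[[1,-0.0017,-0.0004,0.03,0,0,0],[1,0,0,0.04,0,0,0],[1,0,0,0.04,0,0,0],[1,0,0,0.03,0,0,0],[1,0,0,0.02,0,0,0],[1,0,0,0.0115,0,0,0],[1,0,0,0,0,0,0],[1,0,0,0,0,0,0]]'; python3 -c "
from h import *
c=eyes.capture('scene');cv2.imwrite('pics/s1.png',cv2.resize(c['frame'][150:280,240:400],(640,520),interpolation=cv2.INTER_CUBIC))
print(telemetry.read_state())"
```

```text
t: 3.1
ee_pos: [0.497, 0.0412, 0.0724]
tcp_rot: [180.0, -0.1, 25.5]
contact_force: [1.7, 0.4, -0.4]
gripper_width: 1.0
finger_force: 0.0
{'t': 3.15, 'joint_pos': array([  6.38220132,  24.4910185 , -22.19276595, 118.99264226,
        14.45460634,  38.94937254, -89.83723797]), 'dq': array([-0.10118263, -0.07455369, -0.15752728,  0.04201563,  0.05853286,
        0.04361771, -0.08875528]), 'effort': array([ 3.03077290e-02, -4.49623489e+01, -3.07758808e+00, -1.85088587e+01,
        1.58801868e-06, -6.26141159e-02,  4.23567079e-03]), 'ee_pos': array([0.49706198, 0.04132019, 0.07248149]), 'tcp_rot': array([ 1.79964297e+02, -7.97092613e-02,  2.54698705e+01]), 'contact_force': array([-0.78237372, -0.19304541, -0.01806711]), 'torque': array([ 0.01678134, -0.00136858, -0.01999702]), 'finger_force': 0.0, 'gripper_width': 1.0017499667244123}
```

View pics/s1.png

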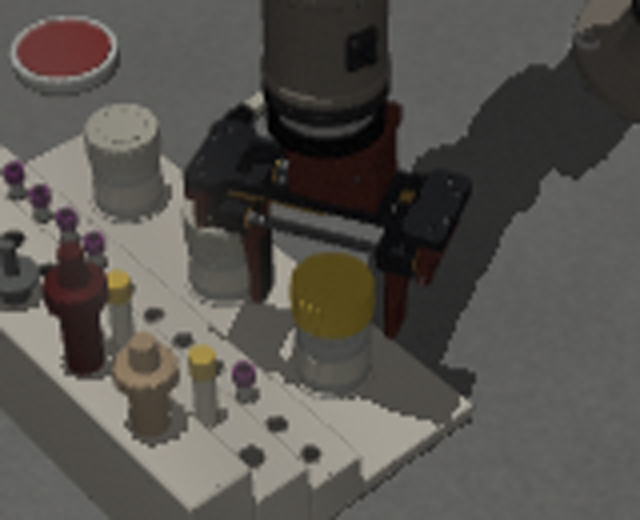

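The fingers straddle the cap: tips at crop (258,300) and (393,335), cap at (333,290). The tool sits 4 mm low in y, so I'll correct that and close gently.

```bash
python3 jog.py '[[1,0.0014,-0.0041,0.001,0,0,0],[1,0,0,0,0,0,0]]' 20;  python3 jog.py '[[0.55,0,0,0,0,0,0],[0.55,0,0,0,0,0,0],[0.55,0,0,0,0,0,0],[0.55,0,0,0,0,0,0]]' 20; python3 -c "
from h import *
s=telemetry.read_state();print(s['torque'],s['ee_pos'],s['contact_force'],s['joint_pos'][6])"
```

```text
t: 3.4
ee_pos: [0.496, 0.0462, 0.071]
tcp_rot: [180.0, -0.0, 25.5]
contact_force: [-0.2, -0.2, -0.4]
gripper_width: 0.997
finger_force: 0.0
t: 3.9
ee_pos: [0.4959, 0.0456, 0.0706]
tcp_rot: [180.0, 0.0, 25.5]
contact_force: [0.2, -0.2, -0.0]
gripper_width: 0.637
finger_force: 20.0
[-0.02574547  0.01706853 -0.00390412] [0.49592912 0.04562416 0.07064476] [ 0.19618388 -0.15701376 -0.02831736] -90.43944015576122
```

```bash
python3 jog.py '[[0.5,0,0,0.001,0,0,0],[0.5,0,0,0,0,0,0]]' 25; python3 jog.py '[[0.5,0,0,0.001,0,0,0],[0.5,0,0,0,0,0,0]]'
```

```text
t: 4.15
ee_pos: [0.496, 0.0456, 0.0703]
tcp_rot: [180.0, 0.0, 25.5]
contact_force: [-2.6, -0.5, 8.9]
gripper_width: 0.636
finger_force: 25.0
t: 4.4
ee_pos: [0.4961, 0.0457, 0.0701]
tcp_rot: [179.9, -0.0, 25.5]
contact_force: [-6.0, -2.4, 18.8]
gripper_width: 0.633
finger_force: 25.0
```

```bash
python3 jog.py '[[0.5,0,0,-0.0013,0,0,0],[0.5,0,0,0,0,0,0]]'; python3 jog.py '[[0.5,0,0,0,0,0,-5],[0.5,0,0,-0.0001,0,0,-5],[0.5,0,0,-0.0001,0,0,-5],[0.5,0,0,0,0,0,0]]'; python3 jog.py '[[0.5,0,0,-0.0001,0,0,-5],[0.5,0,0,-0.0001,0,0,-5],[0.5,0,0,-0.0001,0,0,-5],[0.5,0,0,0,0,0,0]]'; python3 -c "
from h import *
s=telemetry.read_state();print(s['torque'],s['ee_pos'],s['contact_force'],s['joint_pos'][6])"
```

```text
t: 4.65
ee_pos: [0.496, 0.0456, 0.0704]
tcp_rot: [180.0, -0.0, 25.5]
contact_force: [-3.3, -0.9, 6.7]
gripper_width: 0.639
finger_force: 25.0
t: 5.15
ee_pos: [0.4967, 0.0458, 0.0707]
tcp_rot: [180.0, -0.1, 40.5]
contact_force: [-1.6, -0.5, 7.5]
gripper_width: 0.637
finger_force: 25.0
t: 5.65
ee_pos: [0.4969, 0.0456, 0.0711]
tcp_rot: [179.9, -0.1, 55.5]
contact_force: [-1.0, -0.7, 8.3]
gripper_width: 0.635
finger_force: 25.0
[-0.28943997  0.16832942  0.10649938] [0.49685723 0.04560114 0.07109501] [-0.98975074 -0.71615713  8.28746826] -64.73785019379716
```

```bash
for i in 1; do :; done; python3 jog.py '[[0.5,0,0,-0.0002,0,0,-5],[0.5,0,0,-0.00015,0,0,-5],[0.5,0,0,-0.00015,0,0,-5],[0.5,0,0,0,0,0,0]]'; python3 jog.py '[[0.5,0,0,-0.00015,0,0,-5],[0.5,0,0,-0.0001,0,0,-5],[0.5,0,0,-0.0001,0,0,-5],[0.5,0,0,0,0,0,0]]'
```

```text
t: 6.15
ee_pos: [0.4969, 0.0454, 0.0715]
tcp_rot: [179.9, -0.0, 70.5]
contact_force: [0.7, -1.8, 6.8]
gripper_width: 0.634
finger_force: 25.0
t: 6.65
ee_pos: [0.497, 0.0453, 0.0718]
tcp_rot: [179.9, 0.0, 85.5]
contact_force: [0.4, -1.2, 6.2]
gripper_width: 0.637
finger_force: 25.0
```

```bash
python3 jog.py '[[0.5,0,0,-0.00012,0,0,-5],[0.5,0,0,-0.00012,0,0,-5],[0.5,0,0,-0.00012,0,0,-5],[0.5,0,0,0,0,0,0]]'
```

```text
t: 7.15
ee_pos: [0.497, 0.0452, 0.0721]
tcp_rot: [179.9, 0.0, 100.5]
contact_force: [1.8, -2.4, 5.2]
gripper_width: 0.637
finger_force: 25.0
```

```bash
python3 jog.py '[[0.5,0,0,-0.0001,0,0,-5],[0.5,0,0,-0.0001,0,0,-5],[0.5,0,0,0,0,0,0]]'; python3 jog.py '[[0.5,0,0,-0.0001,0,0,-5],[0.5,0,0,-0.0001,0,0,-5],[0.5,0,0,0,0,0,0]]'
```

```text
t: 7.52
ee_pos: [0.4971, 0.0451, 0.072]
tcp_rot: [179.9, 0.0, 110.4]
contact_force: [3.1, -1.6, 2.0]
gripper_width: 0.637
finger_force: 25.0
t: 7.9
ee_pos: [0.497, 0.045, 0.0721]
tcp_rot: [179.9, 0.1, 120.3]
contact_force: [3.7, -3.0, -0.7]
gripper_width: 0.636
finger_force: 25.0
```

```bash
python3 jog.py '[[0.5,0,0,-0.00012,0,0,-5],[0.5,0,0,-0.00012,0,0,-5],[0.5,0,0,0,0,0,0]]'
```

```text
t: 8.28
ee_pos: [0.4972, 0.0452, 0.0725]
tcp_rot: [179.9, 0.1, 130.3]
contact_force: [4.6, -2.7, -0.3]
gripper_width: 0.635
finger_force: 25.0
```

The push vanished at about yaw 105-115, which suggests the drop. I'll follow it down gently.

```bash
python3 jog.py '[[0.5,0,0,0.0005,0,0,0],[0.5,0,0,0.0005,0,0,0],[0.5,0,0,0,0,0,0]]'; python3 jog.py '[[0.5,0,0,0.0005,0,0,0],[0.5,0,0,0,0,0,0]]'
```

```text
t: 8.65
ee_pos: [0.4973, 0.0453, 0.0717]
tcp_rot: [179.9, 0.1, 130.3]
contact_force: [4.8, -3.8, 1.2]
gripper_width: 0.633
finger_force: 25.0
t: 8.9
ee_pos: [0.4973, 0.0454, 0.0712]
tcp_rot: [179.9, 0.1, 130.3]
contact_force: [4.5, -2.9, 0.8]
gripper_width: 0.635
finger_force: 25.0
```

```bash
python3 jog.py '[[0.5,-0.0004,0.0001,0.0005,0,0,0],[0.5,0,0,0.0005,0,0,0],[0.5,0,0,0,0,0,0]]'; python3 jog.py '[[0.5,0,0,0.0005,0,0,0],[0.5,0,0,0,0,0,0]]';python3 jog.py '[[0.5,0,0,0.0005,0,0,0],[0.5,0,0,0,0,0,0]]'
```

```text
t: 9.28
ee_pos: [0.4973, 0.0453, 0.0701]
tcp_rot: [179.9, 0.1, 130.4]
contact_force: [4.7, -2.2, 2.4]
gripper_width: 0.632
finger_force: 25.0
t: 9.52
ee_pos: [0.4973, 0.0453, 0.0696]
tcp_rot: [179.9, 0.1, 130.4]
contact_force: [5.5, -3.0, 1.5]
gripper_width: 0.633
finger_force: 25.0
t: 9.78
ee_pos: [0.4973, 0.0454, 0.0691]
tcp_rot: [179.9, 0.1, 130.4]
contact_force: [4.3, -2.6, 2.3]
gripper_width: 0.634
finger_force: 25.0
```

```bash
python3 jog.py '[[0.5,0,0,0.0005,0,0,0],[0.5,0,0,0,0,0,0]]'; python3 jog.py '[[0.5,0,0,0.0005,0,0,0],[0.5,0,0,0,0,0,0]]'
```

```text
t: 10.02
ee_pos: [0.4973, 0.0453, 0.0687]
tcp_rot: [179.9, 0.1, 130.4]
contact_force: [3.8, -3.7, 2.5]
gripper_width: 0.636
finger_force: 25.0
t: 10.28
ee_pos: [0.4974, 0.0453, 0.0685]
tcp_rot: [179.9, 0.1, 130.4]
contact_force: [3.9, -2.8, 6.6]
gripper_width: 0.636
finger_force: 25.0
```

The cap landed about 3.6 mm lower, matching a drop near yaw 107-112 followed by a little overturn to 130. Next is the forward turn, following 0.025 mm per degree.

```bash
python3 jog.py '[[0.5,0,0,0,0,0,4],[0.5,0,0,0.0001,0,0,8],[0.5,0,0,0.0002,0,0,8],[0.5,0,0,0,0,0,0]]'; python3 -c "
from h import *
s=telemetry.read_state();print(s['torque'],s['joint_pos'][6])"
```

```text
t: 10.78
ee_pos: [0.4971, 0.0454, 0.068]
tcp_rot: [179.9, 0.1, 110.3]
contact_force: [3.4, -3.5, 5.3]
gripper_width: 0.632
finger_force: 25.0
[-0.78523206 -0.93926416 -0.08069611] -18.11961771159506
```

```bash
python3 jog.py '[[0.5,0,0,0.0002,0,0,6],[0.5,0,0,0.0002,0,0,7],[0.5,0,0,0.0002,0,0,7],[0.5,0,0,0,0,0,0]]'; python3 -c "
from h import *
s=telemetry.read_state();print(s['torque'],s['joint_pos'][6])"
```

```text
t: 11.28
ee_pos: [0.497, 0.0454, 0.0675]
tcp_rot: [179.9, 0.0, 90.4]
contact_force: [2.5, -3.1, 7.0]
gripper_width: 0.638
finger_force: 25.0
[-0.74831556 -0.69786149 -0.13365125] -35.17771326242931
```

```bash
python3 jog.py '[[0.5,0,0,0.0001,0,0,8],[0.5,0,0,0.0002,0,0,8],[0.5,0,0,0.0002,0,0,8],[0.5,0,0,0.0002,0,0,8],[0.5,0,0,0.0002,0,0,8],[0.5,0,0,0,0,0,0]]'; python3 -c "
from h import *
s=telemetry.read_state();print(s['torque'],s['joint_pos'][6])"
```

```text
t: 12.02
ee_pos: [0.4963, 0.0457, 0.0664]
tcp_rot: [180.0, -0.0, 50.4]
contact_force: [1.0, -3.2, 8.0]
gripper_width: 0.636
finger_force: 25.0
[-0.58867954 -0.30007252 -0.15245772] -69.3308039405154
```

```bash
python3 jog.py '[[0.5,0,0,0.0002,0,0,8],[0.5,0,0,0.0002,0,0,8],[0.5,0,0,0.0002,0,0,8],[0.5,0,0,0.0002,0,0,8],[0.5,0,0,0.0002,0,0,8],[0.5,0,0,0,0,0,0]]'; python3 -c "
from h import *
s=telemetry.read_state();print(s['torque'],s['joint_pos'][6])"
```

```text
t: 12.78
ee_pos: [0.4961, 0.0464, 0.0654]
tcp_rot: [-180.0, -0.0, 10.4]
contact_force: [0.7, -0.7, 8.1]
gripper_width: 0.637
finger_force: 25.0
[-0.12922525 -0.08769235 -0.13289602] -103.41505277249306
```

```bash
python3 jog.py '[[0.5,0,0,0.0001,0,0,8],[0.5,0,0,0.0001,0,0,8],[0.5,0,0,0.0002,0,0,8],[0.5,0,0,0.0002,0,0,8],[0.5,0,0,0.0002,0,0,8],[0.5,0,0,0,0,0,0]]'; python3 -c "
from h import *
s=telemetry.read_state();print(s['torque'],s['joint_pos'][6])"
```

```text
t: 13.52
ee_pos: [0.4959, 0.0467, 0.0645]
tcp_rot: [-179.9, 0.0, -29.6]
contact_force: [0.4, -0.2, 7.2]
gripper_width: 0.639
finger_force: 25.0
[ 0.14782845 -0.01982259 -0.12523559] -137.31781376113017
```

```bash
python3 jog.py '[[0.5,0,0,-0.0006,0,0,0],[0.5,0,0,0,0,0,0],[1,0,0,0,0,0,0],[1,0,0,0,0,0,0],[1,0,0,0,0,0,0],[1,0,0,0,0,0,0]]'; python3 jog.py '[[1,0,0,0,0,0,-10],[1,0,0,0,0,0,-10],[1,0,0,0,0,0,-10],[1,0,0,0,0,0,-10],[1,0,0,0,0,0,-10],[1,0,0,0,0,0,-10],[1,0,0,0,0,0,-10],[1,0,0,0,0,0,-10],[1,0,0,0,0,0,-10],[1,0,0,0,0,0,-10],[1,0,0,0,0,0,-10],[1,0,0,0,0,0,0]]'
```

```text
t: 14.28
ee_pos: [0.4961, 0.0453, 0.0647]
tcp_rot: [180.0, 0.0, -29.5]
contact_force: [0.5, -0.1, 0.1]
gripper_width: 0.994
finger_force: 0.0
t: 15.78
ee_pos: [0.4962, 0.0452, 0.0647]
tcp_rot: [-180.0, -0.0, 80.4]
contact_force: [0.2, 0.2, 0.1]
gripper_width: 0.997
finger_force: 0.0
```

```bash
python3 jog.py '[[1,0,0,0,0,0,-10],[1,0,0,0,0,0,-10],[1,0,0,0,0,0,-10],[1,0,0,0,0,0,-10],[1,0,0,0,0,0,-10],[1,0,0,0,0,0,-10],[1,0,0,0,0,0,-10],[1,0,0,0,0,0,-10],[1,0,0,0,0,0,-10],[1,0,0,0,0,0,-10],[1,0,0,0,0,0,-10],[1,0,0,0,0,0,0],[1,0,0,0,0,0,0]]'; python3 -c "
from h import *
s=telemetry.read_state();print(s['torque'],s['joint_pos'][6])"
```

```text
t: 17.4
ee_pos: [0.4962, 0.0455, 0.0647]
tcp_rot: [-180.0, -0.0, -169.8]
contact_force: [0.7, 0.6, 0.3]
gripper_width: 1.003
finger_force: 0.0
[ 0.10437543 -0.15450395 -0.02669575] 49.850724491548725
```

```bash
python3 jog.py '[[0.5,0.0,0,0,0,0,0],[0.5,0,0,0,0,0,0],[0.5,0,0,0,0,0,0],[0.5,0,0,0,0,0,0],[0.5,0,0,0.0004,0,0,0],[0.5,0,0,0,0,0,0]]' 25; python3 jog.py '[[0.5,0,0,0.0001,0,0,5],[0.5,0,0,0.0002,0,0,8],[0.5,0,0,0.0002,0,0,7],[0.5,0,0,0,0,0,0]]'; python3 -c "
from h import *
s=telemetry.read_state();print(s['torque'],s['joint_pos'][6])"
```

```text
t: 18.15
ee_pos: [0.4963, 0.0455, 0.0646]
tcp_rot: [-180.0, 0.0, -169.5]
contact_force: [-1.4, -0.2, 4.3]
gripper_width: 0.633
finger_force: 25.0
t: 18.65
ee_pos: [0.4966, 0.0457, 0.0642]
tcp_rot: [180.0, 0.1, 170.6]
contact_force: [0.3, 0.7, 3.2]
gripper_width: 0.637
finger_force: 25.0
[ 0.17192674 -0.1995345  -0.0987868 ] 32.83219680379138
```

```bash
python3 jog.py '[[0.5,0,0,0.0002,0,0,8],[0.5,0,0,0.0002,0,0,8],[0.5,0,0,0.0002,0,0,8],[0.5,0,0,0.0002,0,0,8],[0.5,0,0,0.0002,0,0,8],[0.5,0,0,0,0,0,0]]'; python3 -c "
from h import *
s=telemetry.read_state();print(s['torque'],s['joint_pos'][6])"
```

```text
t: 19.4
ee_pos: [0.4966, 0.0457, 0.0632]
tcp_rot: [180.0, 0.0, 130.7]
contact_force: [0.9, -0.3, 3.5]
gripper_width: 0.639
finger_force: 25.0
[ 0.11758159 -0.24599856 -0.02444908] -1.342528539860833
```

```bash
python3 jog.py '[[0.5,0,0,0.0002,0,0,8],[0.5,0,0,0.0002,0,0,8],[0.5,0,0,0.0002,0,0,8],[0.5,0,0,0.0002,0,0,8],[0.5,0,0,0.0002,0,0,8],[0.5,0,0,0,0,0,0]]'; python3 -c "
from h import *
s=telemetry.read_state();print(s['torque'],s['joint_pos'][6])"
```

```text
t: 20.15
ee_pos: [0.4967, 0.0457, 0.0621]
tcp_rot: [180.0, -0.0, 90.8]
contact_force: [0.0, 0.4, 4.6]
gripper_width: 0.635
finger_force: 25.0
[ 0.17038828 -0.21220105 -0.0299345 ] -35.37764298996554
```

```bash
python3 jog.py '[[0.5,0,0,0.0002,0,0,8],[0.5,0,0,0.0002,0,0,8],[0.5,0,0,0.0002,0,0,8],[0.5,0,0,0.0002,0,0,8],[0.5,0,0,0.0002,0,0,8],[0.5,0,0,0,0,0,0]]'; python3 -c "
from h import *
s=telemetry.read_state();print(s['torque'],s['joint_pos'][6])"
```

```text
t: 20.9
ee_pos: [0.497, 0.0458, 0.0611]
tcp_rot: [180.0, -0.1, 50.8]
contact_force: [2.0, 1.5, 4.7]
gripper_width: 0.638
finger_force: 25.0
[ 0.22660629 -0.47831516 -0.11711045] -69.34650049266982
```

```bash
python3 jog.py '[[0.5,0,0,0.0001,0,0,8],[0.5,0,0,0.0002,0,0,8],[0.5,0,0,0.0002,0,0,8],[0.5,0,0,0.0002,0,0,8],[0.5,0,0,0.0002,0,0,8],[0.5,0,0,0,0,0,0]]'; python3 -c "
from h import *
s=telemetry.read_state();print(s['torque'],s['joint_pos'][6])"
```

```text
t: 21.65
ee_pos: [0.497, 0.0456, 0.0601]
tcp_rot: [180.0, -0.1, 10.8]
contact_force: [2.1, 1.3, 3.1]
gripper_width: 0.633
finger_force: 25.0
[ 0.27694328 -0.53693418 -0.04600627] -103.20455212837327
```

```bash
python3 jog.py '[[0.5,0,0,0.0002,0,0,7],[0.5,0,0,0.0002,0,0,7],[0.5,0,0,0.0002,0,0,7],[0.5,0,0,0.0002,0,0,7],[0.5,0,0,0.0001,0,0,5],[0.5,0,0,0,0,0,0]]'; python3 -c "
from h import *
s=telemetry.read_state();print(s['torque'],s['joint_pos'][6])"
```

```text
t: 22.4
ee_pos: [0.4969, 0.0455, 0.0593]
tcp_rot: [-180.0, -0.1, -22.2]
contact_force: [3.8, 1.1, 3.3]
gripper_width: 0.639
finger_force: 25.0
[ 0.34321222 -0.67309674 -0.03636812] -130.99866799840584
```

```bash
python3 -c "
from h import *
c=eyes.capture('scene');cv2.imwrite('pics/s2.png',cv2.resize(c['frame'][150:280,240:400],(640,520),interpolation=cv2.INTER_CUBIC))"
```

```text
(no output)
```

View pics/s2.png

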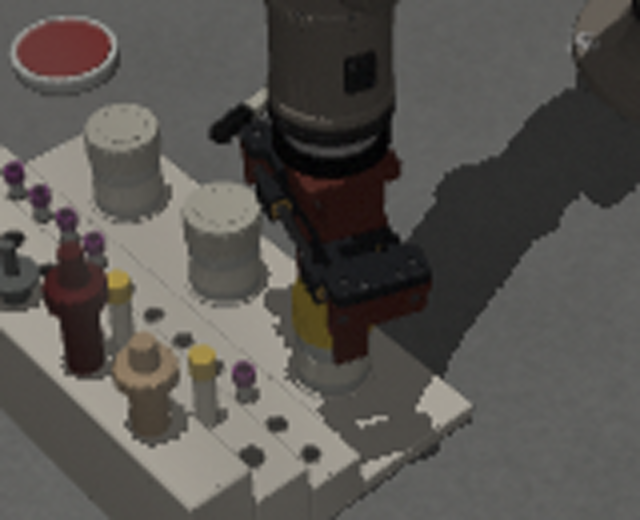

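The cap is held at crop (315,320), visibly lower on its pot, and nothing else has moved. I'm handing it in.

```bash
python3 -c "
from plant import arm, eyes, telemetry
print(arm.sign_off())"
```

```text
the job is handed in; nothing more can be done
None
```

The cap dropped about 4 mm on the backward turn, was then turned about one full turn clockwise (some 350–370° from the drop; its exact angle is uncertain by about 20°) and sank about 9 mm, and was handed in at about 22 s still held in the gripper, nothing else visibly moved; the verdict was not shown.

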